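# Fetch the drawplate from behind the oil bottle and load the drawing head

### The arm

A 6-joint arm with a two-finger parallel gripper is mounted at the origin on the work surface; the furniture and walls round the work are solid. World frame = base frame: x ahead of the robot, y to its left, z up, the work surface at z = 0. Lengths are in m, angles in rad, forces in N, time in s.
With the tool pointing down it reaches from about 0.35 to 0.85 m from the base axis. Payload 8.1 kg.
Tool frame: the origin (TCP) lies on the centre line of the jaws, within the pads' length; the fingertips stand 17 mm ahead of it and the grasp point (between the pads) lies 2 mm behind it; z points along the fingers, y is the line along which they close (so a half turn about z gives the same grasp; the last joint's range is limited). The gripper opens to 93 mm and grips with 3 to 60 N. Pads are 15 mm wide; open, the fingers measure 128 mm over their backs; the gripper's body (75 mm by 188 mm) begins 65 mm behind the grasp point.
Start: joints at [1.251, 0.13, 1.488, -0, 1.523, -0.085], TCP at [0.14, 0.584, 0.236] pointing down, gripper open.
Joint ranges: [-2.96, 2.96], [-0.89, 2.26], [0.02, 2.5], [-1.34, 4.48], [0, 2.73], [-2.66, 2.66]. Speed limits (rad/s): [2.39, 2.39, 2.79, 3.14, 3.14, 3.14].

### API

Orientations are given as a rotation vector (axis times angle).
In Python, from plant import status, eyes, robot gives the robot as it stands. The module is installed in compiled form; this text tells all that it offers.
- The arm moves only by the tool servo_tool, never from a script. Its argument "plan" is text: rows parted by semicolons, each of 4 numbers parted by spaces: the shift along the tool's x, y, z in m, then the turn about the tool's z in degrees. A call has 1 to 12 rows; each row is the pose to reach, as a shift and turn from the pose commanded when the call began, along the tool's axes at that moment; what a row does not reach only later rows make up. A row lasts 1/12 s, in which the tool goes at most 41.7 mm and 7.16 degrees, less where a joint would pass 70% of its speed; a pose out of reach is approached as far as the arm can. A call with a gripper value outside its range is refused whole. "grip" is the closure, from -1 (fully open) to 1 (shut), set as the call begins (left out, the last holds). The fingers move at their own pace and stop on an object; "grip_force" is the grip in N (left out, the last holds). Time passes only in rows, so rows that repeat a pose let the fingers close. It gives the time, the measured TCP pose, the force, the opening and the grip force at its end, in the units of the state.
- status.read_state(): the state, without advancing time (a new reading comes with each control period).
- eyes.read_camera(name): name is "side" or "top"; returns a dict with "image" (480x640x3 uint8, blue, green, red), "fovy" (degrees; the focal length in pixels is half the picture's height over the tangent of half this angle, whatever the lens; pixels are square), "cx", "cy" (the principal point, pixels), "world_from_camera" (4x4, takes a point from camera to world coordinates). Camera axes: x right, y down, z forward; pixel columns grow to the right and rows downward; lengths in m; the calibration is good to about 2 mm. A picture is of the moment at which its call begins. There is no depth.
- robot.close_job(): hands the job in; it is judged then, once.
The state is a dict: "t": time; "q": joint angles; "dq": joint speeds; "joint_torque": joint torques, N m; "tool_pos": TCP position; "orientation": TCP orientation; "force": force on the tool from outside, world axes, zero at the start; "wrist_torque": the same for the moment, N m; "opening": finger opening in m; "gripper_force": force on a finger pad.
Only numpy, scipy, OpenCV 4.12 (cv2) and the standard library are available. Lean on these libraries where they do the work, as an engineer would, in place of code of your own. Each camera call takes 0.05 s, during which the arm holds its last target. There are 200 camera calls.

### The job

The drawplate I need for drawing wire stands in the back slot of the pale wooden stand, behind the amber bottle of drawing oil. Set the bottle aside, upright on the bench well clear of the stand, load the drawplate fully home in the green drawing head, then put the bottle back in its middle bay in front of the slot. Keep the bottle upright all the time and leave everything else where it is.

Things in the scene. Friction and masses are not known exactly. Their poses are not given: they have to be found in the camera images.
- plate_stand: pale wooden drawplate stand, fixed to the bench. Origin on the bench under the middle of its plate slot; x points to its back, y along the slot, z up. Footprint x -57 to +18 mm, y -85 to +85 mm. The walls before and behind the slot rise to z 60 mm. In front of them lie three bays with floor z 10 mm and rim z 19 mm: the bottle's in the middle, the spool's at +y, an empty one at -y
- stand_slot (a point): centre of the floor of the stand's slot (z 10 mm); axes as the stand's. The slot is 9 mm wide (x), 134 mm long (y). In its middle both walls are scooped out over 56 mm (y -28 to +28) so that fingers can take the plate there: the front wall is cut down to z 19 mm, the back wall to z 24 mm above the bench
- bottle_bay (a point): centre of the floor of the stand's middle bay (31.5 mm before the slot, z 10 mm); axes as the stand's. The bay is 42 mm deep (x) and 54 mm wide (y), its rim 9 mm high. Between the stand and the drawing head the bench is clear over at least 60 mm: room for the bottle
- drawplate: dark steel drawplate with three rows of graded holes: 6 mm thick (x), 130 mm long (y), 48 mm high (z), 0.2 to 0.36 kg; origin at the centre of its underside. It stands on its long edge in the stand's slot, its top 2 mm below the walls; with the bottle gone it can be gripped across its thickness in the scoop. Either face may look forward in the drawing head
- oil_bottle: amber bottle with a closed white cap (one rigid piece), 35 mm diameter, 68 mm high, under 0.1 kg; origin at the centre of its underside. The body is 35 mm across to about 50 mm up, the cap 23 mm in the top 14 mm. It stands in the middle bay, 13 mm or less from the drawplate; fingers fit on its left and right, above the 9 mm dividers and the spool
- drawing_head: green cast drawing head, fixed to the bench, footprint 92 x 200 mm (x, y). Origin on the bench under its middle; y along the plate's length, z up. At each end (|y| 54 to 85 mm) stands a post 64 mm high with a vertical groove for one end of the plate, open at the top; the window between the posts is clear. The grooves take 9 mm thickness (x) and 134 mm length (y), their mouths flare by 2 to 3 mm
- head_seat (a point): centre of the drawing head's rest (20 mm above the bench), where the underside of a fully home drawplate has its centre; axes as the drawing head's
- wire_spool: small grey spool of white wire, 38 mm diameter, 20 mm high, in the stand's bay at +y; leave alone
- borax_dish: shallow white borax dish with a small knob in its middle, 68 mm diameter, 15 mm high, at the right behind the work; leave alone
- bench_block: ground steel block, 40 x 62 x 24 mm, flat on the bench behind the work; leave alone
Not all that is in view belongs to the job. What is meant by the oil_bottle is not pink, purple or turquoise, and is the larger of those in its own colour.

How it is judged:
By the outcome, as a careful person would: the job done as asked, in the order asked, and still so for the second after the job is handed in, with the robot touching nothing.
It also fails if it takes over 64 s, if anything falls off the work surface, if the arm or the gripper's body presses on something with over 40 N, if the wrist force passes 120 N, or if a joint passes its speed limit or range.

## Working session

There is one attempt and no reset: what is moved stays moved. The work goes in short steps, Python scripts to look and compute and a tool call to move; the robot and the scene stay as the last step left them, time stands still between calls to the robot, and variables do not carry over. Pictures are saved under pics/ and viewed, at most 12 in all, crops included, and the job is handed in when it is done.

Besides the shell and the picture viewer there is one more tool, called after ">>>" in YAML: its name, and indented under it one key for each argument. servo_tool: Moves the arm, as the interface text tells. Its arguments: {"type":"object","properties":{"plan":{"type":"string"},"grip":{"type":"number"},"grip_force":{"type":"number"}},"required":["plan"]}

```bash
mkdir -p pics; cat > h.py <<'E'
import numpy as np, cv2
from plant import status, eyes, robot
from scipy.spatial.transform import Rotation as R
def cam(n):
    c=eyes.read_camera(n); c['f']=240/np.tan(np.radians(c['fovy'])/2); return c
def ray(c,u,v):
    T=np.array(c['world_from_camera']); d=T[:3,:3]@np.array([(u-c['cx'])/c['f'],(v-c['cy'])/c['f'],1]); return T[:3,3],d
def onz(c,u,v,z):
    o,d=ray(c,u,v); return o+d*(z-o[2])/d[2]
def proj(c,p):
    T=np.linalg.inv(np.array(c['world_from_camera'])); q=T[:3,:3]@np.array(p)+T[:3,3]; return c['f']*q[0]/q[2]+c['cx'],c['f']*q[1]/q[2]+c['cy']
E
python3 - <<'E'
from h import *
for n in('side','top'):
    c=cam(n); cv2.imwrite(f'pics/{n}0.png',c['image']); print(n,c['fovy'],c['cx'],c['cy'],np.round(c['world_from_camera'],3).tolist())
s=status.read_state(); print(s)
print(R.from_rotvec(s['orientation']).as_matrix().round(3))
E
```

```text
side 52.18891008273523 316.2071554448779 228.36605086724646 [[-0.999, -0.048, 0.025, 0.504], [-0.053, 0.838, -0.543, 0.392], [0.005, -0.543, -0.839, 0.815], [0.0, 0.0, 0.0, 1.0]]
top 44.47908719339546 318.3506133255611 232.62432461746704 [[-0.032, -0.977, 0.211, 0.293], [-0.999, 0.031, -0.01, -0.106], [0.003, -0.211, -0.977, 1.028], [0.0, 0.0, 0.0, 1.0]]
{'t': 0.1, 'q': array([ 1.25060591e+00,  1.31089023e-01,  1.48917378e+00,  4.75199322e-06,
        1.52299042e+00, -8.54300419e-02]), 'dq': array([ 0.00086934, -0.00094639, -0.00395734,  0.00175106,  0.00145695,
       -0.0002574 ]), 'joint_torque': array([ 1.01087706e-03, -5.61348581e+01, -4.93085897e+01,  7.69820320e-02,
        2.91319925e-02, -6.62297907e-05]), 'tool_pos': array([0.13940706, 0.58308197, 0.23468843]), 'orientation': array([-3.67875038e-01, -3.11963703e+00,  2.55317238e-03]), 'force': array([-0.3438072 , -0.34328158, -0.1540413 ]), 'wrist_torque': array([-0.0457215 ,  0.04731519, -0.0050032 ]), 'gripper_force': 0.0, 'opening': 0.09279804352948985}
[[-0.973  0.233 -0.001]
 [ 0.233  0.973 -0.002]
 [ 0.    -0.002 -1.   ]]
```

View pics/top0.png

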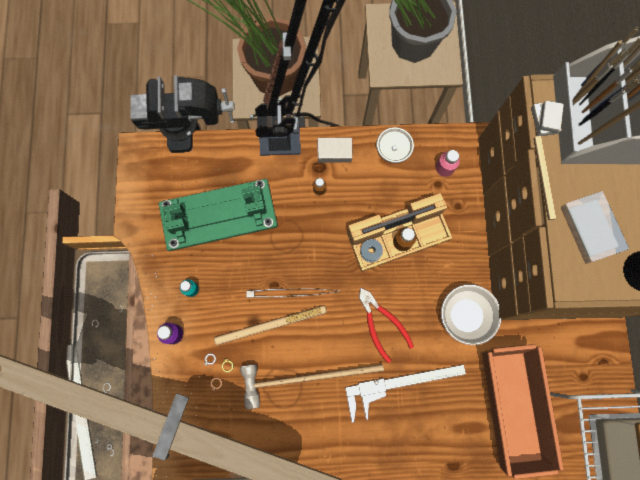

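View pics/side0.png

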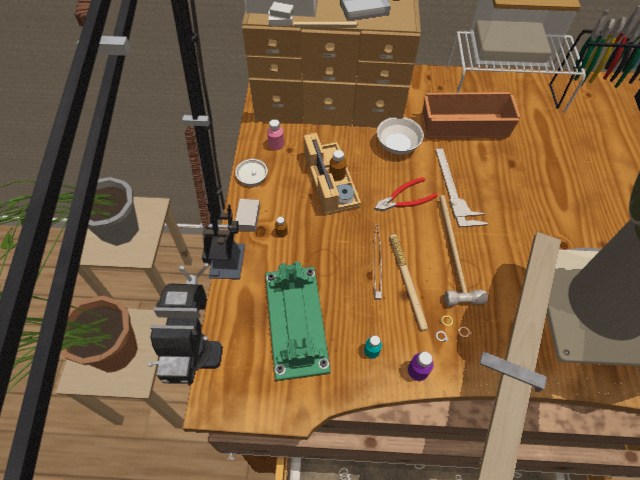

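Top view: the stand is at about (400,232), the green head at (218,214). The bottles are amber large (405,237) in the stand, amber small (320,185), pink (449,162), turquoise (189,288) and purple (169,333). The one in the stand's middle bay fits, being amber and the larger of the two. I'll confirm it in a crop.

```bash
python3 - <<'E'
from h import *
t=cv2.imread('pics/top0.png'); s=cv2.imread('pics/side0.png')
a=cv2.resize(t[170:290,300:460],(800,600),interpolation=cv2.INTER_CUBIC); cv2.imwrite('pics/c1.png',a)
b=cv2.resize(t[165:265,145:295],(750,500),interpolation=cv2.INTER_CUBIC); cv2.imwrite('pics/c2.png',b)
E
```

```text
(no output)
```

View pics/c1.png

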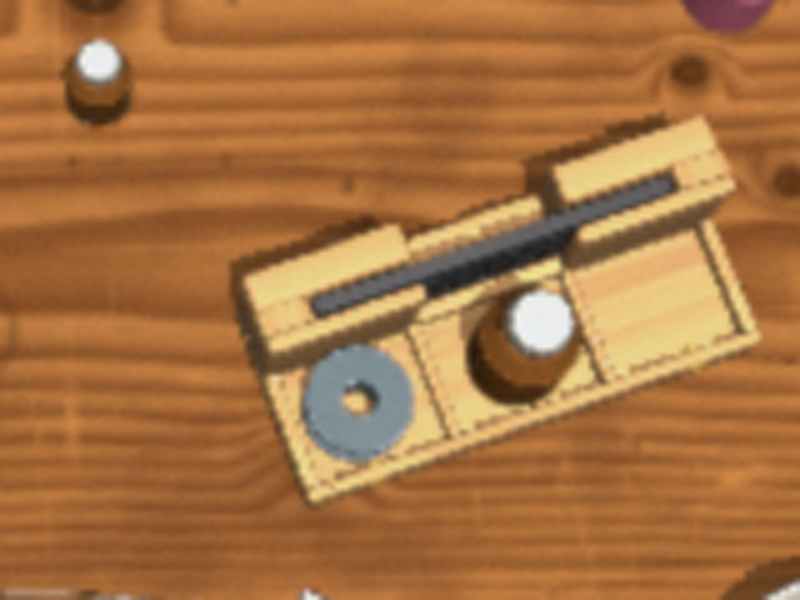

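View pics/c2.png

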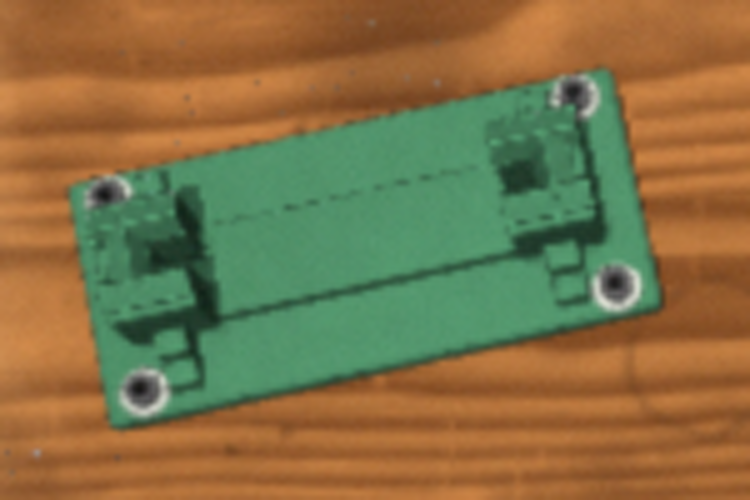

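c1 confirms the larger amber bottle (cap at crop (540,320)) stands in the middle bay, with the drawplate (315,308)-(675,183) behind it and the spool at +y. c2 shows the head's base corners at (72,187), (608,70), (662,305), (112,428), and grooves at about (155,250) and (525,177).

```bash
python3 - <<'E'
from h import *
cs={n:cam(n) for n in('top','side')}
def mid(ms):return ms.mean(0)
for n,c in cs.items():
    im=c['image']; hsv=cv2.cvtColor(im,cv2.COLOR_BGR2HSV)
    def comp(m,pt):
        k,l,st,ce=cv2.connectedComponentsWithStats(m.astype(np.uint8)); 
        ys,xs=np.nonzero(m); i=np.argmin((xs-pt[0])**2+(ys-pt[1])**2); return (l==l[ys[i],xs[i]]).astype(np.uint8)
    H,S,V=[hsv[...,i].astype(int) for i in range(3)]
    g=comp((H>55)&(H<95)&(S>70)&(V>30),(218,214) if n=='top' else (297,330))
    g=cv2.morphologyEx(g,cv2.MORPH_CLOSE,np.ones((9,9)))
    pts=cv2.findContours(g,0,1)[0]; pts=max(pts,key=cv2.contourArea)
    ap=cv2.approxPolyDP(cv2.convexHull(pts),6,True)[:,0]
    print(n,'hull',ap.tolist())
    for z in(0,.01):
        print(z,[onz(c,u,v,z)[:2].round(4).tolist() for u,v in ap])
    if n=='top':
        r=cv2.minAreaRect(pts); b=cv2.boxPoints(r); 
        for z in (0,.005,.01,.015):
            w=np.array([onz(c,u,v,z)[:2] for u,v in b]); print('box',z,w.mean(0).round(4),np.linalg.norm(w[1]-w[0]).round(4),np.linalg.norm(w[2]-w[1]).round(4),np.degrees(np.arctan2(*(w[1]-w[0])[::-1])).round(2))
    cp=comp((S<50)&(V>170),(408,233) if n=='top' else (338,155))
    m=cv2.moments(cp,True); u,v=m['m10']/m['m00'],m['m01']/m['m00']; print('cap',u,v,m['m00'],onz(c,u,v,.068 if n=='top' else .063).round(4))
    if n=='top':
        x0,y0=300,170
        roi=np.zeros_like(V);roi[200:240,355:442]=1
        d=(S<110)&(V<125)&(roi>0)
        p=comp(d,(395,219)); ys,xs=np.nonzero(p)
        print('plate px',len(xs),xs.min(),ys[xs==xs.min()].mean(),xs.max(),ys[xs==xs.max()].mean())
    # manual plate ends
for q in((315,308),(675,183)):
    print('plate end z58',onz(cs['top'],300+q[0]/5,170+q[1]/5,.058).round(4))
for q in((155,250),(525,177)):
    print('groove z50',onz(cs['top'],145+q[0]/5,165+q[1]/5,.064).round(4))
s=cs['side']['image']
a=cv2.resize(s[250:390,250:340],(386*1,600),interpolation=cv2.INTER_CUBIC)
b=cv2.resize(s[125:225,290:365],(400,533),interpolation=cv2.INTER_CUBIC)
o=np.zeros((600,790,3),np.uint8);o[:,:386]=a;o[:533,390:790]=b;cv2.imwrite('pics/c3.png',o)
E
```

```text
top hull [[267, 181], [276, 226], [167, 249], [160, 202]]
0 [[0.614, -0.0258], [0.5292, -0.0407], [0.4933, 0.1538], [0.5804, 0.1684]]
0.01 [[0.6108, -0.0265], [0.5269, -0.0414], [0.4914, 0.1513], [0.5776, 0.1657]]
box 0 [0.5548 0.0651] 0.203 0.0928 -78.76
box 0.005 [0.5535 0.0642] 0.202 0.0923 -78.76
box 0.01 [0.5522 0.0634] 0.2011 0.0919 -78.76
box 0.015 [0.551  0.0626] 0.2001 0.0914 -78.76
cap 408.0900900900901 233.86486486486487 111.0 [ 0.493  -0.2657  0.068 ]
plate px 422 362 230.5 434 206.5
side hull [[297, 262], [314, 269], [329, 372], [276, 379], [266, 273]]
0 [[0.5606, -0.0569], [0.5276, -0.0438], [0.4919, 0.1485], [0.5788, 0.1649], [0.6168, -0.0303]]
0.01 [[0.56, -0.0514], [0.5273, -0.0384], [0.492, 0.1515], [0.5779, 0.1677], [0.6154, -0.0251]]
cap 338.015625 153.375 64.0 [ 0.4919 -0.2777  0.063 ]
plate end z58 [ 0.5014 -0.1913  0.058 ]
plate end z58 [ 0.5412 -0.3164  0.058 ]
groove z50 [0.5389 0.1238 0.064 ]
groove z50 [ 0.5605 -0.0014  0.064 ]
```

View pics/c3.png

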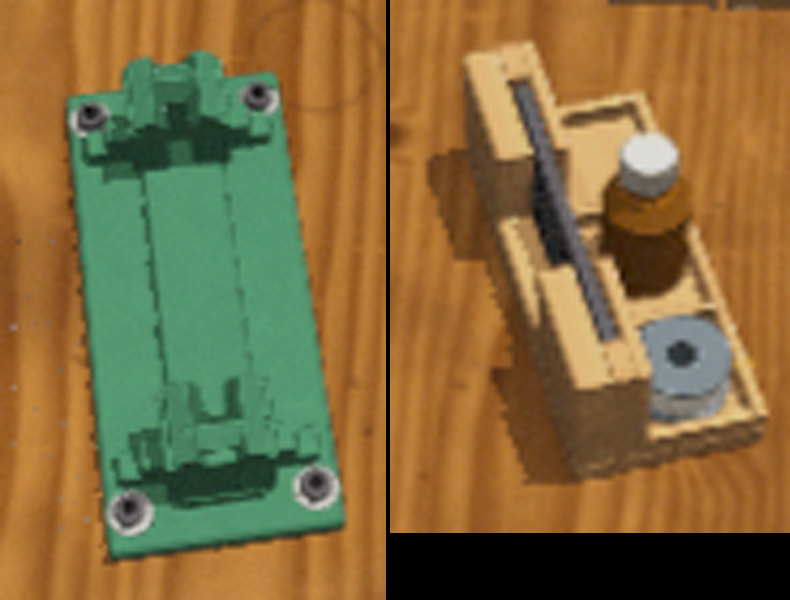

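c3 shows the head's base corners and posts, the plate ends at (522,85) and (610,335), and the cap at (650,160). I'll triangulate the key points across both views, including the beam's grey clip at top (170,427) and side (513,370), because it could be in the arm's path.

```bash
python3 - <<'E'
from h import *
T,S=cam('top'),cam('side')
def tri(a,b):
    (o1,d1),(o2,d2)=ray(T,*a),ray(S,*b); A=np.stack([d1,-d2],1); k=np.linalg.lstsq(A,o2-o1,rcond=None)[0]
    p,q=o1+k[0]*d1,o2+k[1]*d2; return ((p+q)/2).round(4),np.linalg.norm(p-q).round(4)
c1=lambda x,y:(300+x/5-.4,170+y/5-.4)
c2=lambda x,y:(145+x/5-.4,165+y/5-.4)
l=lambda x,y:(250+x/4.286-.4,250+y/4.286-.4)
r=lambda x,y:(290+(x-390)/5.333-.4,125+y/5.333-.4)
for n,a,b in [('clip',(170,427),(513,370)),('cap',c1(541,321),r(650,150)),('plate+y',c1(315,306),r(612,335)),('plate-y',c1(675,183),r(522,85)),
 ('head++',c2(72,187),l(110,557)),('head+-',c2(608,70),l(70,103)),('head--',c2(662,305),l(278,75)),('head-+',c2(112,428),l(342,523)),
 ('screwA',c2(107,193),l(130,510)),('screwB',c2(575,95),l(92,117)),('screwC',c2(616,285),l(258,96)),('screwD',c2(143,390),l(316,485)),
 ('standfront+y',c1(312,502),r(768,412)),('bench small cap',c1(98,60),(281,219))]:
    print(n,*tri(a,b))
p=[tri(c1(315,306),r(612,335))[0]]
E
```

```text
clip [0.1932 0.1362 0.0235] 0.0013
cap [ 0.4911 -0.2633  0.0808] 0.0012
plate+y [ 0.5022 -0.1905  0.0622] 0.0006
plate-y [ 0.5422 -0.3161  0.0565] 0.0002
head++ [0.5788 0.1681 0.0074] 0.0009
head+- [ 0.6159 -0.0249  0.0079] 0.0004
head-- [ 0.5272 -0.043   0.0094] 0.001
head-+ [0.4904 0.1511 0.0094] 0.0022
screwA [0.5725 0.1528 0.0185] 0.0003
screwB [ 0.6042 -0.0138  0.0174] 0.0002
screwC [ 0.534  -0.0276  0.0174] 0.0009
screwD [0.5016 0.1389 0.0165] 0.0009
standfront+y [ 0.4421 -0.1898  0.0202] 0.001
bench small cap [ 0.5944 -0.1202  0.0494] 0.0004
```

```bash
cat >> h.py <<'E'
def to(x,y,z,yaw,s=None):
    "shift/turn in tool axes to reach TCP x,y,z with tool y axis at world angle yaw (deg)"
    s=s or status.read_state(); M=R.from_rotvec(s['orientation']).as_matrix()
    d=M.T@(np.array([x,y,z])-s['tool_pos']); cur=np.degrees(np.arctan2(M[1,1],M[0,1]))
    print('now',s['tool_pos'].round(4),'yaw',cur.round(2),'tilt',M[:,2].round(4),'q6',s['q'][5].round(2),'open',s['opening'].round(4),'t',s['t'],'F',s['force'].round(1))
    print('move',d.round(4),'turn',round(-((yaw-cur+180)%360-180),2))
E
python3 -c "
from h import *
to(.5,.2,.236,-72.35)"
```

```text
Traceback (most recent call last):
  File "h.py", line 16, in to
    print('now',s['tool_pos'].round(4),'yaw',cur.round(2),'tilt',M[:,2].round(4),'q6',s['q'][5].round(2),'open',s['opening'].round(4),'t',s['t'],'F',s['force'].round(1))
                                                                                                                ^^^^^^^^^^^^^^^^^^
AttributeError: 'float' object has no attribute 'round'
```

>>> servo_tool:
  plan: "-0.44 -0.29 0 80;-0.44 -0.29 0 80;-0.44 -0.29 0 80;-0.44 -0.29 0 80;-0.44 -0.29 0 80;-0.44 -0.29 0 80;-0.44 -0.29 0 80;-0.44 -0.29 0 80;-0.44 -0.29 0 80;-0.44 -0.29 0 80;-0.44 -0.29 0 80;-0.44 -0.29 0 80"
  grip: -1

```text
t: 1.3
tool_pos: [0.4827, 0.217, 0.2359]
orientation: [2.296, 2.144, 0.001]
force: [0.1, 0.9, -0.6]
opening: 0.0929
gripper_force: 0.0
```

```bash
python3 -c "
from h import *
to(.491,-.263,.17,-72.35)"
```

```text
Traceback (most recent call last):
  File "h.py", line 16, in to
    print('now',s['tool_pos'].round(4),'yaw',cur.round(2),'tilt',M[:,2].round(4),'q6',s['q'][5].round(2),'open',s['opening'].round(4),'t',s['t'],'F',s['force'].round(1))
                                                                                                                ^^^^^^^^^^^^^^^^^^
AttributeError: 'float' object has no attribute 'round'
```

```bash
sed -i "s/s\['opening'\].round(4)/round(s['opening'],4)/" h.py; python3 -c "
from h import *
to(.491,-.263,.17,-72.35)"
```

```text
now [0.4827 0.217  0.2359] yaw -3.91 tilt [ 6.e-04  2.e-04 -1.e+00] q6 0.39 open 0.0929 t 1.3 F [ 0.1  0.9 -0.6]
move [-0.4783  0.041   0.0658] turn 68.44
```

>>> servo_tool:
  plan: "-0.478 0.041 0.066 68.4;-0.478 0.041 0.066 68.4;-0.478 0.041 0.066 68.4;-0.478 0.041 0.066 68.4;-0.478 0.041 0.066 68.4;-0.478 0.041 0.066 68.4;-0.478 0.041 0.066 68.4;-0.478 0.041 0.066 68.4;-0.478 0.041 0.066 68.4;-0.478 0.041 0.066 68.4;-0.478 0.041 0.066 68.4;-0.478 0.041 0.066 68.4"

```text
t: 2.3
tool_pos: [0.4929, -0.2645, 0.1691]
orientation: [3.102, 0.492, -0.001]
force: [0.3, 0.5, 0.4]
opening: 0.0928
gripper_force: 0.0
```

```bash
python3 -c "
from h import *
to(.491,-.263,.17,-72.35)"
```

```text
now [ 0.4929 -0.2645  0.1691] yaw -71.99 tilt [-3.e-04 -9.e-04 -1.e+00] q6 0.67 open 0.0928 t 2.3 F [0.3 0.5 0.4]
move [-0.0013 -0.002  -0.0009] turn 0.36
```

>>> servo_tool:
  plan: "-0.001 -0.002 0 0.4;-0.001 -0.002 0.03 0.4;-0.001 -0.002 0.06 0.4;-0.001 -0.002 0.09 0.4;-0.001 -0.002 0.105 0.4;-0.001 -0.002 0.118 0.4;-0.001 -0.002 0.118 0.4;-0.001 -0.002 0.118 0.4"

```text
t: 2.97
tool_pos: [0.4921, -0.2589, 0.0516]
orientation: [-3.103, -0.485, 0.001]
force: [1.1, 0.4, 1.4]
opening: 0.0929
gripper_force: 0.0
```

>>> servo_tool:
  plan: "0 0 0 0;0 0 0 0;0 0 0 0;0 0 0 0;0 0 0 0;0 0 0 0;0 0 0 0;0 0 0 0"
  grip: 1
  grip_force: 12

```text
t: 3.63
tool_pos: [0.4922, -0.2593, 0.0517]
orientation: [3.104, 0.485, 0.0]
force: [0.5, -0.2, 0.2]
opening: 0.0442
gripper_force: 0.3
```

>>> servo_tool:
  plan: "0 0.002 0 0;0 0.003 0 0;0 0.003 0 0;0 0.003 0 0;0 0.003 0 0"

```text
t: 4.05
tool_pos: [0.4931, -0.2622, 0.0517]
orientation: [3.104, 0.484, 0.0]
force: [0.1, -0.8, 1.3]
opening: 0.0349
gripper_force: 12.0
```

```bash
python3 - <<'E'
from h import *
to(.491,-.263,.15,-72.35)
c=cam('side'); cv2.imwrite('pics/g1.png',cv2.resize(c['image'][80:260,230:430],(666,600),interpolation=cv2.INTER_CUBIC))
E
```

```text
now [ 0.4931 -0.2622  0.0517] yaw -72.26 tilt [ 2.e-04 -2.e-04 -1.e+00] q6 0.68 open 0.0349 t 4.05 F [ 0.1 -0.8  1.3]
move [-0.0023  0.0001 -0.0983] turn 0.09
```

View pics/g1.png

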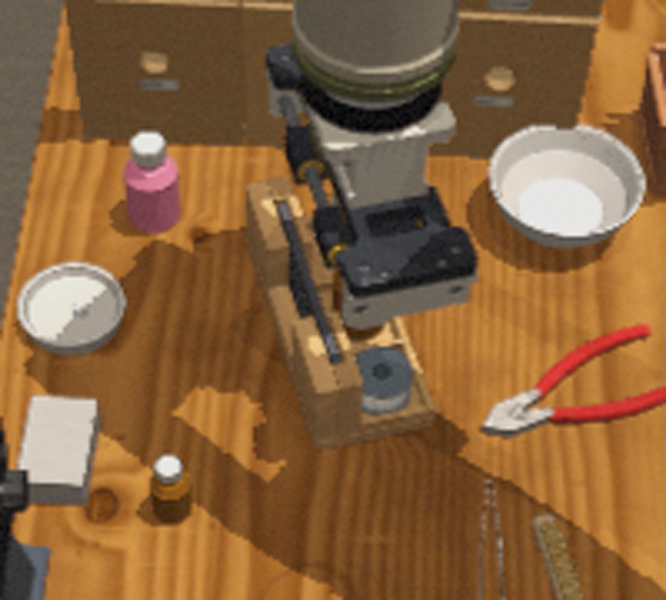

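The bottle is held: opening 34.9 mm, 12 N, fingers clear of the spool and the plate. Next I'll lift it and carry it aside.

>>> servo_tool:
  plan: "0 0 -0.01 0;0 0 -0.03 0;0 0 -0.06 0;0 0 -0.085 0;0.015 -0.035 -0.085 0;0.03 -0.07 -0.085 0;0.045 -0.105 -0.085 0;0.06 -0.14 -0.085 0;0.069 -0.159 -0.085 0;0.069 -0.159 -0.07 0;0.069 -0.159 -0.05 0;0.069 -0.159 -0.05 0"

```text
t: 5.1
tool_pos: [0.5079, -0.0882, 0.0986]
orientation: [-3.101, -0.486, 0.008]
force: [-0.9, -0.4, -2.4]
opening: 0.0347
gripper_force: 12.0
```

```bash
python3 -c "
from h import *
to(.51,-.09,.042,-72.35)"
```

```text
now [ 0.5079 -0.0882  0.0986] yaw -72.17 tilt [-0.0052  0.0014 -1.    ] q6 0.99 open 0.0347 t 5.1 F [-0.9 -0.4 -2.4]
move [0.0017 0.0025 0.0566] turn 0.18
```

>>> servo_tool:
  plan: "0 0 0.02 0;0 0 0.04 0;0 0 0.052 0;0 0 0.057 0;0 0 0.0595 0;0 0 0.0595 0;0 0 0.0595 0"

```text
t: 5.68
tool_pos: [0.511, -0.0899, 0.0432]
orientation: [3.103, 0.484, 0.002]
force: [-1.4, 0.2, -0.8]
opening: 0.0349
gripper_force: 12.0
```

>>> servo_tool:
  plan: "0 0 0.001 0;0 0 0.0015 0;0 0 0.0015 0;0 0 0.0015 0"

```text
t: 6.02
tool_pos: [0.5112, -0.0898, 0.0417]
orientation: [3.103, 0.485, 0.003]
force: [-0.5, -0.6, 6.0]
opening: 0.0348
gripper_force: 12.0
```

Contact at 6 N, so I'll release with a partial opening.

>>> servo_tool:
  plan: "0 0 0 0;0 0 0 0;0 0 0 0;0 0 0 0;0 0 0 0"
  grip: -0.25

```text
t: 6.43
tool_pos: [0.5101, -0.0895, 0.0404]
orientation: [-3.104, -0.485, 0.001]
force: [0.7, -0.4, 0.6]
opening: 0.0576
gripper_force: 0.0
```

>>> servo_tool:
  plan: "0 0 -0.02 0;0 0 -0.05 0;0 0 -0.09 0;0 0 -0.13 0;0 0 -0.13 0;0 0 -0.13 0"

```text
t: 6.93
tool_pos: [0.5125, -0.0902, 0.1741]
orientation: [3.101, 0.484, 0.009]
force: [-0.5, 0.1, -0.3]
opening: 0.0581
gripper_force: 0.0
```

```bash
python3 -c "
from h import *
to(.5222,-.2533,.17,17.67)"
```

```text
now [ 0.5125 -0.0902  0.1741] yaw -72.25 tilt [ 0.0064 -0.0018 -1.    ] q6 0.99 open 0.0581 t 6.9333 F [-0.5  0.1 -0.3]
move [-0.0405  0.1583  0.0044] turn -89.92
```

>>> servo_tool:
  plan: "-0.04 0.158 0.004 -89.9;-0.04 0.158 0.004 -89.9;-0.04 0.158 0.004 -89.9;-0.04 0.158 0.004 -89.9;-0.04 0.158 0.004 -89.9;-0.04 0.158 0.004 -89.9;-0.04 0.158 0.004 -89.9;-0.04 0.158 0.004 -89.9;-0.04 0.158 0.004 -89.9;-0.04 0.158 0.004 -89.9;-0.04 0.158 0.004 -89.9;-0.04 0.158 0.004 -89.9"

```text
t: 7.93
tool_pos: [0.5193, -0.2516, 0.1643]
orientation: [-1.964, -2.448, 0.001]
force: [0.1, -0.3, 0.0]
opening: 0.0578
gripper_force: 0.0
```

>>> servo_tool:
  plan: "0 0 0 -4;0 0 0 -4;0 0 0 -4;0 0 0 -4"

```text
t: 8.27
tool_pos: [0.5198, -0.2519, 0.1655]
orientation: [-1.889, -2.508, 0.0]
force: [0.1, 0.5, 0.1]
opening: 0.0583
gripper_force: 0.0
```

```bash
python3 - <<'E'
from h import *
to(.5222,-.2533,.044,17.67)
c=cam('top'); cv2.imwrite('pics/g2.png',cv2.resize(c['image'][150:300,250:450],(800,600),interpolation=cv2.INTER_CUBIC))
E
```

```text
now [ 0.5198 -0.2519  0.1655] yaw 16.01 tilt [-1.5e-03  9.0e-04 -1.0e+00] q6 -0.82 open 0.0583 t 8.2667 F [0.1 0.5 0.1]
move [-0.0021  0.002   0.1215] turn -1.66
```

View pics/g2.png

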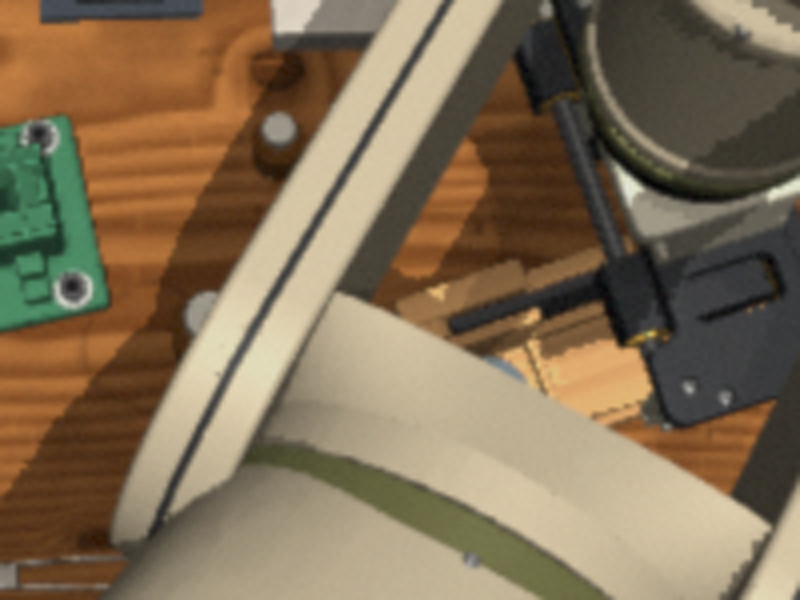

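The set-aside bottle's cap shows at (205,312), so it is upright; the bay is empty and the gripper is over the plate. Descending now.

>>> servo_tool:
  plan: "-0.002 0.002 0 -1.7;-0.002 0.002 0.03 -1.7;-0.002 0.002 0.06 -1.7;-0.002 0.002 0.09 -1.7;-0.002 0.002 0.105 -1.7;-0.002 0.002 0.119 -1.7;-0.002 0.002 0.119 -1.7;-0.002 0.002 0.119 -1.7"

```text
t: 8.98
tool_pos: [0.5221, -0.2532, 0.0468]
orientation: [-1.849, -2.537, 0.0]
force: [-0.4, -0.4, 0.6]
opening: 0.058
gripper_force: 0.0
```

```bash
python3 -c "
from h import *
to(.5222,-.2533,.0445,17.67)"
```

```text
now [ 0.5221 -0.2532  0.0468] yaw 17.81 tilt [-0.0019  0.0011 -1.    ] q6 -0.85 open 0.058 t 8.9833 F [-0.4 -0.4  0.6]
move [-0.0001  0.0001  0.0023] turn 0.14
```

>>> servo_tool:
  plan: "0 0 0.002 0;0 0 0.002 0;0 0 0.002 0;0 0 0.002 0;0 0 0.002 0;0 0 0.002 0;0 0 0.002 0;0 0 0.002 0;0 0 0.002 0;0 0 0.002 0;0 0 0.002 0;0 0 0.002 0"
  grip: 1
  grip_force: 10

```text
t: 9.98
tool_pos: [0.5228, -0.2536, 0.0457]
orientation: [-1.849, -2.539, 0.0]
force: [0.2, 0.2, 0.6]
opening: 0.0058
gripper_force: 10.0
```

>>> servo_tool:
  plan: "0 0 0 0;0 0 0 0;0 0 0 0"
  grip_force: 45

```text
t: 10.23
tool_pos: [0.5229, -0.2536, 0.0457]
orientation: [1.849, 2.539, -0.0]
force: [-0.7, 0.4, 0.5]
opening: 0.006
gripper_force: 45.0
```

```bash
python3 -c "
from h import *
to(.5222,-.2533,.0445,17.67)"
```

```text
now [ 0.5229 -0.2536  0.0457] yaw 17.87 tilt [ 0. -0. -1.] q6 -0.85 open 0.006 t 10.2333 F [-0.7  0.4  0.5]
move [ 0.0005 -0.0005  0.0012] turn 0.2
```

>>> servo_tool:
  plan: "0 0 -0.015 0;0 0 -0.04 0;0 0 -0.07 0;0 0 -0.1 0;0 0 -0.125 0;0.035 0.015 -0.13 2;0.07 0.03 -0.13 4;0.105 0.045 -0.13 6;0.14 0.06 -0.13 6.9;0.175 0.075 -0.13 6.9;0.21 0.09 -0.13 6.9;0.245 0.106 -0.13 6.9"

```text
t: 11.23
tool_pos: [0.5478, 0.0138, 0.1749]
orientation: [-1.999, -2.423, 0.001]
force: [1.3, 0.2, -2.9]
opening: 0.0055
gripper_force: 45.0
```

```bash
python3 -c "
from h import *
to(.5531,.0627,.14,10.95)"
```

```text
now [0.5478 0.0138 0.1749] yaw 10.96 tilt [-0.0012 -0.     -1.    ] q6 -0.26 open 0.0055 t 11.2333 F [ 1.3  0.2 -2.9]
move [0.0469 0.0146 0.0349] turn 0.01
```

>>> servo_tool:
  plan: "0.025 0.008 0.01 0;0.044 0.013 0.03 0;0.044 0.013 0.045 0;0.044 0.013 0.05 0;0.044 0.013 0.05 0;0.044 0.013 0.05 0"

```text
t: 11.73
tool_pos: [0.5526, 0.0571, 0.1255]
orientation: [-1.999, -2.422, 0.001]
force: [-0.5, -0.3, -2.6]
opening: 0.0057
gripper_force: 45.0
```

```bash
python3 - <<'E'
from h import *
to(.5531,.0627,.11,10.95)
T,S=cam('top'),cam('side')
a=cv2.resize(T['image'][150:270,140:300],(800,600),interpolation=cv2.INTER_CUBIC)
b=cv2.resize(S['image'][230:390,240:350],(412,600),interpolation=cv2.INTER_CUBIC)
o=np.zeros((600,800,3),np.uint8);o[:291,:388]=cv2.resize(a,(388,291));o[:,388:]=b;cv2.imwrite('pics/h1.png',o)
E
```

```text
now [0.5526 0.0571 0.1255] yaw 10.93 tilt [-1.1e-03 -2.0e-04 -1.0e+00] q6 -0.18 open 0.0057 t 11.7333 F [-0.5 -0.3 -2.6]
move [0.0054 0.0015 0.0155] turn -0.02
```

View pics/h1.png

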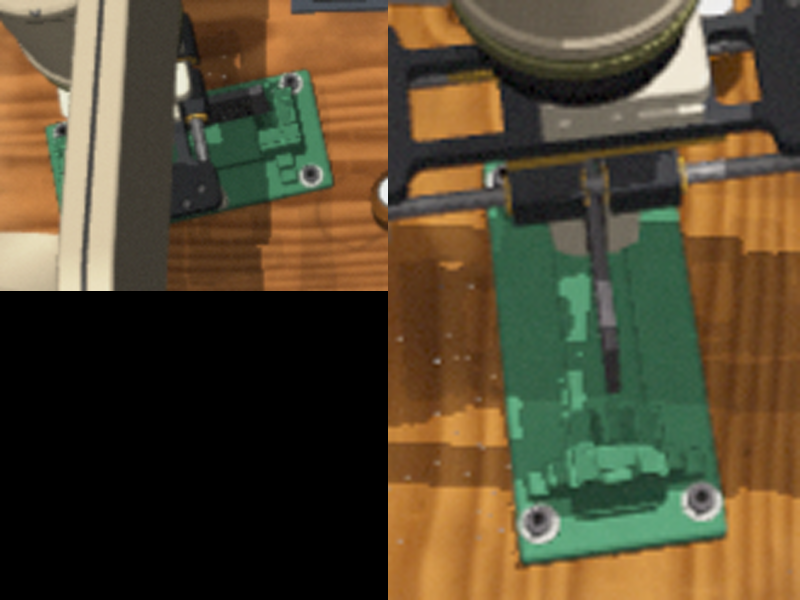

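The plate is held over the head, parallel to it: its +y end is at (612,385) in the side crop and the groove at about (613,425). I'll correct the offset and check the groove line numerically.

>>> servo_tool:
  plan: "0.005 0.002 0.01 0;0.005 0.002 0.015 0;0.005 0.002 0.015 0;0.005 0.002 0.015 0"

```text
t: 12.17
tool_pos: [0.5534, 0.063, 0.1099]
orientation: [-1.998, -2.423, 0.001]
force: [-0.3, -0.1, -2.2]
opening: 0.0056
gripper_force: 45.0
```

```bash
python3 - <<'E'
from h import *
to(.5531,.0627,.08,10.95)
S=cam('side')
a=np.radians(10.9);ex=np.array([np.cos(a),np.sin(a)]);ey=np.array([-np.sin(a),np.cos(a)])
# groove +y mouth pixel from c3 (215,395), groove -y (172,92)
for q in((215,395),(215,410),(174,92)):
  for z in(.05,.064):
    p=onz(S,250+q[0]/4.286-.4,250+q[1]/4.286-.4,z)[:2]-[.5531,.0627]; print(q,z,'local',(p@ex).round(4),(p@ey).round(4))
# plate end now predicted in side view
s=status.read_state();p=s['tool_pos']; 
for dz in(-.0357,.0123):
    print('pred +y end px',np.round(proj(S,[*(p[:2]+.065*ey),p[2]+dz]),1))
cv2.imwrite('pics/h2.png',cv2.resize(S['image'][270:390,260:340],(400,600),interpolation=cv2.INTER_CUBIC))
E
```

```text
now [0.5534 0.063  0.1099] yaw 10.97 tilt [-1.4e-03 -1.0e-04 -1.0e+00] q6 -0.17 open 0.0056 t 12.1667 F [-0.3 -0.1 -2.2]
move [-0.0002 -0.0003  0.0299] turn 0.02
(215, 395) 0.05 local -0.0008 0.0556
(215, 395) 0.064 local -0.0006 0.0606
(215, 410) 0.05 local -0.0001 0.0614
(215, 410) 0.064 local 0.0001 0.0663
(174, 92) 0.05 local 0.0006 -0.0747
(174, 92) 0.064 local 0.0008 -0.0673
pred +y end px [299.2 342.2]
pred +y end px [298.4 330.9]
```

View pics/h2.png

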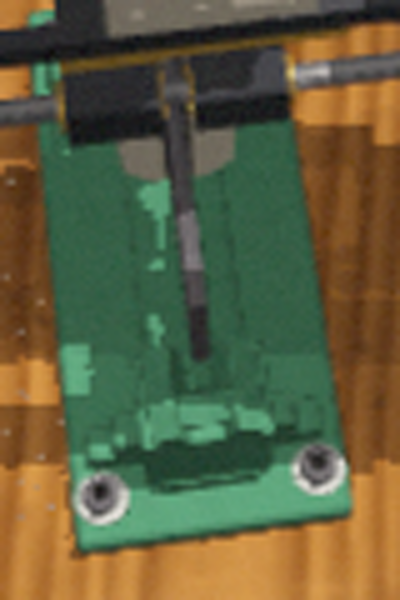

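The plate end is at (202,358), which is px (300.0,341.2) against a predicted (299.2,342.2). That lines up with the groove, so I'll lower gently.

>>> servo_tool:
  plan: "0 0 0.004 0;0 0 0.008 0;0 0 0.011 0;0 0 0.014 0;0 0 0.017 0;0 0 0.017 0;0 0 0.017 0"

```text
t: 12.8
tool_pos: [0.5537, 0.063, 0.0933]
orientation: [-1.999, -2.423, 0.001]
force: [-0.4, -0.1, -2.4]
opening: 0.0055
gripper_force: 45.0
```

>>> servo_tool:
  plan: "0 0 0.003 0;0 0 0.006 0;0 0 0.009 0;0 0 0.012 0;0 0 0.015 0;0 0 0.015 0"

```text
t: 13.3
tool_pos: [0.5533, 0.063, 0.0776]
orientation: [-1.998, -2.423, 0.001]
force: [0.3, -0.9, -2.9]
opening: 0.0059
gripper_force: 45.0
```

>>> servo_tool:
  plan: "0 0 0.003 0;0 0 0.006 0;0 0 0.009 0;0 0 0.012 0;0 0 0.015 0;0 0 0.018 0;0 0 0.019 0;0 0 0.019 0"

```text
t: 13.97
tool_pos: [0.5536, 0.063, 0.0591]
orientation: [-1.999, -2.423, 0.001]
force: [0.7, -0.7, -3.3]
opening: 0.0056
gripper_force: 45.0
```

>>> servo_tool:
  plan: "0 0 0.001 0;0 0 0.002 0;0 0 0.003 0;0 0 0.0035 0;0 0 0.0035 0;0 0 0.0035 0"

```text
t: 14.47
tool_pos: [0.554, 0.063, 0.0561]
orientation: [-1.999, -2.424, -0.0]
force: [-0.8, -1.1, -3.6]
opening: 0.0057
gripper_force: 45.0
```

>>> servo_tool:
  plan: "0 0 0.0005 0;0 0 0.001 0;0 0 0.0015 0;0 0 0.0015 0;0 0 0.0015 0"

```text
t: 14.88
tool_pos: [0.5541, 0.063, 0.0557]
orientation: [1.999, 2.423, 0.0]
force: [-3.9, -1.1, 6.0]
opening: 0.0058
gripper_force: 45.0
```

Contact at exactly the expected home height, so I'll release.

>>> servo_tool:
  plan: "0 0 0 0;0 0 0 0;0 0 0 0;0 0 0 0;0 0 0 0;0 0 0 0"
  grip: -0.25

```text
t: 15.38
tool_pos: [0.554, 0.0631, 0.0546]
orientation: [1.999, 2.424, 0.0]
force: [0.5, -0.8, -0.4]
opening: 0.0414
gripper_force: 0.0
```

>>> servo_tool:
  plan: "0 0 -0.015 0;0 0 -0.05 0;0 0 -0.09 0;0 0 -0.12 0;0 0 -0.12 0;-0.04 0 -0.12 0;-0.08 0 -0.12 0;-0.12 0 -0.12 0;-0.13 0 -0.12 0;-0.13 0 -0.12 0"

```text
t: 16.22
tool_pos: [0.5789, -0.0676, 0.1743]
orientation: [2.003, 2.419, -0.001]
force: [-0.2, -0.4, -0.1]
opening: 0.0577
gripper_force: 0.0
```

```bash
python3 - <<'E'
from h import *
to(.511,-.09,.14,-72.35)
T,S=cam('top'),cam('side')
b=cv2.resize(S['image'][180:390,230:350],(343,600),interpolation=cv2.INTER_CUBIC)
a=cv2.resize(T['image'][160:280,140:300],(450,338),interpolation=cv2.INTER_CUBIC)
o=np.zeros((600,800,3),np.uint8);o[:338,:450]=a;o[:,455:798]=b;cv2.imwrite('pics/h3.png',o)
E
```

```text
now [ 0.5789 -0.0676  0.1743] yaw 10.75 tilt [-1.e-04 -6.e-04 -1.e+00] q6 -0.39 open 0.0577 t 16.2167 F [-0.2 -0.4 -0.1]
move [-0.0094 -0.0709  0.0343] turn 83.1
```

View pics/h3.png

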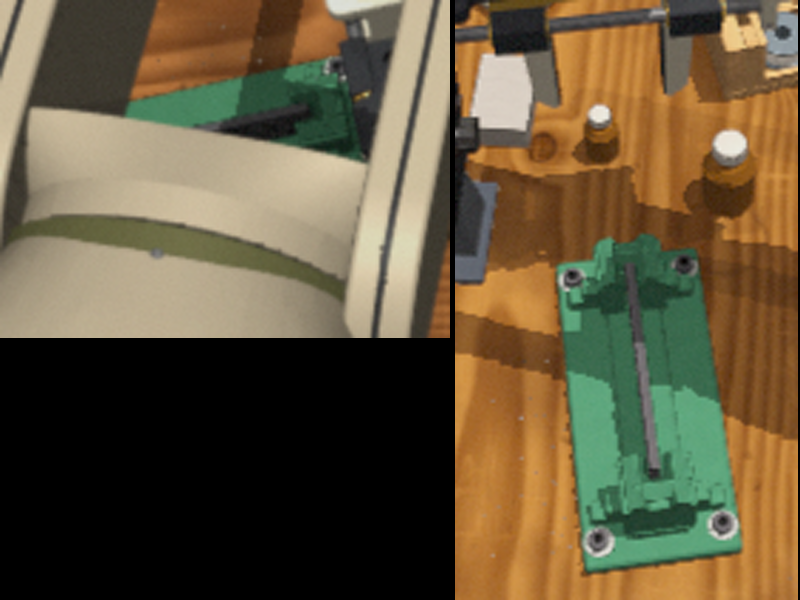

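The plate is seated level in both grooves, (630,268)-(655,470), and the bottle stands upright at (730,175). Now back for the bottle.

>>> servo_tool:
  plan: "-0.009 -0.071 0.03 83.1;-0.009 -0.071 0.03 83.1;-0.009 -0.071 0.03 83.1;-0.009 -0.071 0.03 83.1;-0.009 -0.071 0.03 83.1;-0.009 -0.071 0.03 83.1;-0.009 -0.071 0.03 83.1;-0.009 -0.071 0.03 83.1;-0.009 -0.071 0.03 83.1;-0.009 -0.071 0.03 83.1;-0.009 -0.071 0.03 83.1;-0.009 -0.071 0.03 83.1"

```text
t: 17.32
tool_pos: [0.5106, -0.085, 0.1445]
orientation: [-3.104, -0.48, 0.0]
force: [0.0, -0.1, -0.1]
opening: 0.058
gripper_force: 0.0
```

```bash
python3 - <<'E'
from h import *
to(.5105,-.0898,.042,-72.35)
S=cam('side');print('cap top expected',proj(S,[.511,-.09,.068]))
E
```

```text
now [ 0.5106 -0.085   0.1445] yaw -72.41 tilt [-2.e-04  6.e-04 -1.e+00] q6 1.0 open 0.058 t 17.3167 F [ 0.  -0.1 -0.1]
move [-0.0016  0.0046  0.1025] turn -0.06
cap top expected (np.float64(324.61528352058434), np.float64(229.19089536297224))
```

>>> servo_tool:
  plan: "-0.002 0.0045 0 0;-0.002 0.0045 0 0;-0.002 0.0045 0.03 0;-0.002 0.0045 0.06 0;-0.002 0.0045 0.085 0;-0.002 0.0045 0.1 0;-0.002 0.0045 0.1025 0;-0.002 0.0045 0.1025 0;-0.002 0.0045 0.1025 0"

```text
t: 18.12
tool_pos: [0.5109, -0.0919, 0.0432]
orientation: [3.103, 0.49, 0.002]
force: [-1.4, 0.2, 0.2]
opening: 0.058
gripper_force: 0.0
```

>>> servo_tool:
  plan: "0 0 0 0;0 0 0 0;0 0 0 0;0 0 0 0;0 0 0 0;0 0 0 0;0 0 0 0"
  grip: 1
  grip_force: 12

```text
t: 18.7
tool_pos: [0.5107, -0.0919, 0.0429]
orientation: [3.103, 0.488, 0.002]
force: [-1.6, 1.9, 5.4]
opening: 0.0347
gripper_force: 12.0
```

```bash
python3 -c "
from h import *
to(.492,-.263,.13,-72.35)"
```

```text
now [ 0.5107 -0.0919  0.0429] yaw -72.13 tilt [ 1.1e-03 -2.0e-04 -1.0e+00] q6 0.98 open 0.0347 t 18.7 F [-1.6  1.9  5.4]
move [-0.0702  0.1571 -0.087 ] turn 0.22
```

>>> servo_tool:
  plan: "0 0 -0.01 0;0 0 -0.03 0;0 0 -0.06 0;0 0 -0.09 0;-0.015 0.035 -0.09 0.2;-0.03 0.07 -0.09 0.2;-0.045 0.105 -0.09 0.2;-0.06 0.14 -0.09 0.2;-0.0695 0.157 -0.09 0.2;-0.0695 0.157 -0.085 0.2;-0.0695 0.157 -0.08 0.2;-0.0695 0.157 -0.08 0.2"

```text
t: 19.7
tool_pos: [0.4914, -0.2614, 0.1206]
orientation: [-3.102, -0.482, 0.003]
force: [0.1, 1.0, -1.6]
opening: 0.0348
gripper_force: 12.0
```

```bash
python3 -c "
from h import *
to(.4925,-.2627,.053,-72.35)"
```

```text
now [ 0.4914 -0.2614  0.1206] yaw -72.34 tilt [-0.0021  0.0019 -1.    ] q6 0.68 open 0.0348 t 19.7 F [ 0.1  1.  -1.6]
move [0.0008 0.0018 0.0676] turn 0.01
```

>>> servo_tool:
  plan: "0.0005 0.0015 0.02 0;0.0005 0.0015 0.035 0;0.0005 0.0015 0.042 0;0.0005 0.0015 0.045 0;0.0005 0.0015 0.045 0;0.0005 0.0015 0.045 0"

```text
t: 20.2
tool_pos: [0.4936, -0.2634, 0.0778]
orientation: [3.104, 0.484, 0.001]
force: [0.3, -0.2, -0.0]
opening: 0.0345
gripper_force: 12.0
```

```bash
python3 -c "
from h import *
to(.4925,-.2627,.053,-72.35)"
```

```text
now [ 0.4936 -0.2634  0.0778] yaw -72.28 tilt [ 4.e-04 -2.e-04 -1.e+00] q6 0.68 open 0.0345 t 20.2 F [ 0.3 -0.2 -0. ]
move [-0.0008 -0.001   0.0248] turn 0.07
```

>>> servo_tool:
  plan: "-0.001 -0.001 0.006 0;-0.001 -0.001 0.012 0;-0.001 -0.001 0.017 0;-0.001 -0.001 0.021 0;-0.001 -0.001 0.0235 0;-0.001 -0.001 0.0235 0;-0.001 -0.001 0.0235 0"

```text
t: 20.78
tool_pos: [0.4918, -0.2632, 0.0535]
orientation: [-3.104, -0.482, 0.0]
force: [-0.2, 0.2, -1.0]
opening: 0.035
gripper_force: 12.0
```

>>> servo_tool:
  plan: "0 0 0.0005 0;0 0 0.001 0;0 0 0.001 0;0 0 0.001 0"

```text
t: 21.12
tool_pos: [0.492, -0.2633, 0.0528]
orientation: [3.104, 0.482, 0.0]
force: [-0.4, -0.5, -0.9]
opening: 0.0349
gripper_force: 12.0
```

>>> servo_tool:
  plan: "0 0 0.0005 0;0 0 0.001 0;0 0 0.0015 0;0 0 0.0015 0;0 0 0.0015 0"

```text
t: 21.53
tool_pos: [0.4922, -0.2634, 0.0527]
orientation: [3.104, 0.482, 0.001]
force: [-5.9, 3.7, 12.7]
opening: 0.0345
gripper_force: 12.0
```

Contact came at the expected floor height. I'll release, retreat and check.

>>> servo_tool:
  plan: "0 0 -0.001 0;0 0 -0.001 0;0 0 -0.001 0;0 0 -0.001 0;0 0 -0.001 0;0 0 -0.001 0"
  grip: -0.25

```text
t: 22.03
tool_pos: [0.4918, -0.2631, 0.0519]
orientation: [-3.104, -0.482, 0.0]
force: [-0.2, 0.1, 0.0]
opening: 0.0575
gripper_force: 0.0
```

>>> servo_tool:
  plan: "0 0 -0.02 0;0 0 -0.05 0;0 0 -0.09 0;0 0 -0.13 0;0 0 -0.16 0;-0.04 0 -0.16 0;-0.08 0 -0.16 0;-0.1 -0.03 -0.16 0;-0.1 -0.07 -0.16 0;-0.1 -0.11 -0.16 0;-0.1 -0.15 -0.16 0;-0.1 -0.15 -0.16 0"

```text
t: 23.03
tool_pos: [0.3492, -0.1461, 0.2117]
orientation: [-3.102, -0.485, -0.0]
force: [-0.4, -0.5, -0.3]
opening: 0.0581
gripper_force: 0.0
```

```bash
python3 - <<'E'
from h import *
T,S=cam('top'),cam('side')
o=np.zeros((600,800,3),np.uint8);o[:,:450]=cv2.resize(S['image'][100:390,200:417],(450,600),interpolation=cv2.INTER_CUBIC)
o[:300,455:795]=cv2.resize(T['image'][150:300,300:470],(340,300));o[300:,455:795]=cv2.resize(T['image'][130:280,140:310],(340,300));cv2.imwrite('pics/end.png',o)
print(proj(S,[.4922,-.2634,.078]))
E
```

```text
(np.float64(337.9923541529396), np.float64(153.74790763083857))
```

View pics/end.png

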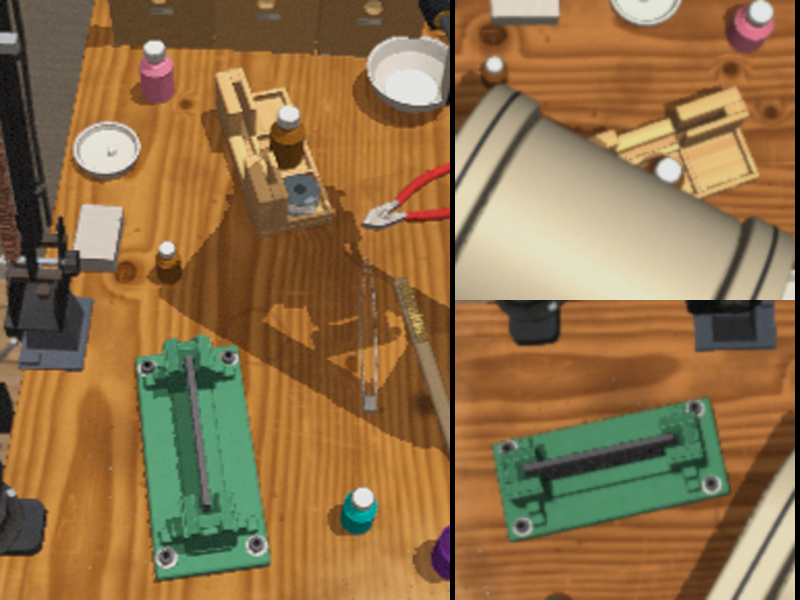

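The final view shows the bottle upright in its middle bay (cap at (289,118)), the plate home in both grooves ((190,360)-(207,505)), and everything else undisturbed.

```bash
python3 -c "
from plant import robot
print(robot.close_job())"
```

```text
the job is handed in; nothing more can be done
None
```

The job is handed in at about 23 s of the 64 s allowed: the drawplate is fully home in the green drawing head, the amber bottle is back upright in its middle bay, and nothing else looks moved in the final pictures.

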